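# Seat the keyed filter cartridge in the air sampler

### The arm

A 6-joint arm with a two-finger parallel gripper is mounted at the origin on the work surface. World frame = base frame: x ahead of the robot, y to its left, z up, the work surface at z = 0. Lengths are in m, angles in rad, forces in N, time in s.
With the tool pointing down it reaches from about 0.3 to 0.825 m from the base axis. Payload 5.4 kg.
Tool frame: the origin (TCP) lies midway between the tips of the shut fingers; the grasp point (between the pads) lies 19 mm behind it (ctrl.tcp_to_grasp is the distance from the TCP to the grasp point, in m); z points along the fingers, y is the line along which they close (so a half turn about z gives the same grasp; the last joint's range is limited). The gripper opens to 92 mm and grips with 3 to 60 N. Pads are 20 mm wide; open, the fingers measure 128 mm over their backs; the gripper's body (75 mm by 189 mm) begins 69 mm behind the grasp point.
Start: joints at [-1.489, 0.158, 1.597, -0, 1.386, -0.21], TCP at [0.165, -0.551, 0.185] pointing down, gripper open.
Joint ranges: [-2.91, 2.91], [-0.94, 2.29], [0.18, 2.7], [-1.29, 4.43], [0.17, 2.64], [-3, 3]. Speed limits (rad/s): [2.57, 2.57, 3.14, 3.14, 3.14, 3.14].

### API

Orientations are given as a 3x3 rotation matrix whose columns are the frame's x, y, z axes.
In Python, from rig import ctrl, optics gives the robot as it stands.
- The arm moves only by the shell command python3 -m pendant 'ROWS'. ROWS is JSON, a list of rows, each a list of 3 entries, a list of its own where there are three numbers: the finger opening in cm, from 0 to 9.19, then the shift along the tool's x, y, z in cm, then the turn about the tool's z in degrees. A call has 1 to 10 rows; each row is the pose to reach, as a shift and turn from the pose commanded when the call began, along the tool's axes at that moment; what a row does not reach only later rows make up. A row lasts 1/8 s, in which the tool goes at most 62.5 mm and 10.7 degrees, less where a joint would pass 70% of its speed; a pose out of reach is approached as far as the arm can. A call with a gripper value outside its range is refused whole. The fingers move at their own pace and stop on an object; the grip force is fixed at half the most. Time passes only in rows, so rows that repeat a pose let the fingers close. It gives the time, the measured TCP pose, the force, the opening and the grip force at its end, in the units of the state.
- ctrl.observe(): the state, without advancing time (a new reading comes with each control period).
- optics.snapshot(name): name is "scene" or "side" or "wrist"; returns a dict with "frame" (400x640x3 uint8, red, green, blue), "intrinsics" (3x3 intrinsics, pixels), "T" (4x4, takes a point from camera to world coordinates). Camera axes: x right, y down, z forward; pixel columns grow to the right and rows downward; lengths in m; the calibration is good to about 2 mm. A picture is of the moment at which its call begins. There is no depth.
- ctrl.sign_off(): hands the job in; it is judged then, once.
The state is a dict: "time": time; "joint_pos": joint angles; "qvel": joint speeds; "effort": joint torques, N m; "tool_pos": TCP position; "tcp_rot": TCP orientation; "ft_force": force on the tool from outside, world axes, zero at the start; "torque": the same for the moment, N m; "grip_width": finger opening in m; "gripper_force": force on a finger pad.
Only numpy, scipy, OpenCV 4.12 (cv2) and the standard library are available. Lean on these libraries where they do the work, as an engineer would, in place of code of your own. Each camera call takes 0.05 s, during which the arm holds its last target. There are 200 camera calls.

### The job

The keyed filter cartridge has fallen over on the counter: first stand it upright on the counter, on its metal shaft, and let go so that it stands by itself. Then take it again, push its shaft down into the sampler's hub, turning it until the key slips into the slot, and keep pushing against the spring until its body sits on the hub's rim. Finish while still gripping it and holding it pressed fully home (the spring would push it out again), and leave the other things on the counter where they are.

Things in the scene. Friction and masses are not known exactly. Their poses are not given: they have to be found in the camera images.
- cartridge: filter cartridge, 104 mm long, 0.18 to 0.29 kg: a square black body 44 x 44 mm, 70 mm long, flat sides facing its own x and y, over a bare round aluminium shaft 36 mm across, 34 mm long, end bevelled to 30 mm over 4 mm. Origin: centre of the shaft's end face; own z runs from shaft to body (up when standing). It starts lying on a flat side of its body, key up. Standing, it tips over past about 12 degrees.
- sampler: air sampler, fixed: white housing 170 (x) x 150 (y) x 70 mm high with a steel collar (the hub) in the middle of its top, 64 mm across, 40 mm tall, hole 38.4 mm across, rim 110 mm above the counter. The key slot, 11 mm wide, is cut through the collar on the side of the sampler's own +x. Two studs 18 mm across, 20 mm tall stand on the housing at x -60, y +-50 mm. Origin: centre of its underside.
- hub_mouth (a point): centre of the hub's mouth, at rim height, axes as sampler. The shaft enters 12 mm deep freely, then the key rests on the rim unless it is in line with the slot; with the key in the slot it goes 34 mm deep, where the square body stops on the rim.
- plunger (a joint): spring plunger on the floor of the hub's hole, its top 22 mm below the rim; 0 = up, grows as it is pressed down (m); about 0.012 when the cartridge is fully home. The spring pushes up with 4 N at first and 10 N when fully home.
- cartridge_top (a point): centre of the cartridge's top face (the end of the black body), 104 mm from its origin along its z
- key_foot (a point): lower end of the key, a straight rib 8 mm wide on the shaft, on the side of the cartridge's own +x, reaching 24 mm from the axis (6 mm proud), from 12 to 34 mm above the shaft's end; the point is 24 mm from the axis, 12 mm above the shaft's end
- blank_plug: upright stepped cylinder: bare metal foot of 36 mm diameter and 30 mm height, black top of 48 mm diameter, 60 mm tall in all, with no key; origin at the centre of its underside. Not part of the job: leave it where it is.
- mug: white mug, 80 mm across, 95 mm tall, handle at its +y; origin at the centre of its underside. Not part of the job: leave it where it is.
- swab_jar: small glass jar with a cap, 52 mm across, 75 mm tall; origin at the centre of its underside. Not part of the job: leave it where it is.
- reagent: amber glass bottle, 48 mm across, 100 mm tall; origin at the centre of its underside. Not part of the job: leave it where it is.
- mug_lid: white ceramic lid lying flat, 86 mm across, 22 mm high with its knob; origin at the centre of its underside. Not part of the job: leave it where it is.
- screwdriver: screwdriver lying on the counter along its own x axis, about 200 mm long. Not part of the job: leave it where it is.
- calibrator: flat grey box 75 x 120 x 30 mm; origin at the centre of its underside. Not part of the job: leave it where it is.
Not all that is in view belongs to the job. Leave any green look-alike of the cartridge alone.

How it is judged:
By the outcome, as a careful person would: the job done as asked, in the order asked, and still so for the second after the job is handed in, while the arm keeps its last pose, push and grip.
It also fails if it takes over 72 s, if anything falls off the work surface, if the arm or the gripper's body presses on something with over 40 N, if the wrist force passes 120 N, or if a joint passes its speed limit or range.

## Working session

There is one attempt and no reset: what is moved stays moved. The work goes in short steps, Python scripts to look and compute and a shell command to move; the robot and the scene stay as the last step left them, time stands still between calls to the robot, and variables do not carry over. Pictures are saved under pics/ and viewed, at most 10 in all, crops included, and the job is handed in when it is done.

```bash
ls; mkdir -p pics
python3 - <<'E'
from rig import ctrl, optics
import cv2
for n in ("scene","side"):
    s=optics.snapshot(n); cv2.imwrite(f"pics/{n}0.png",s["frame"][:,:,::-1]); print(n,s["intrinsics"].tolist(),s["T"].round(4).tolist())
o=ctrl.observe(); print(o["time"],o["tool_pos"],o["tcp_rot"],o["ft_force"],o["grip_width"],ctrl.tcp_to_grasp)
E
```

```text
pics
scene [[472.7562838997116, 0.0, 327.45503010360005], [0.0, 472.7562838997116, 199.73052339873084], [0.0, 0.0, 1.0]] [[-0.7132, 0.5564, -0.4262, 1.0406], [0.7007, 0.5527, -0.451, 0.4185], [-0.0154, -0.6204, -0.7842, 0.9176], [0.0, 0.0, 0.0, 1.0]]
side [[467.25145200721505, 0.0, 313.67488650626274], [0.0, 467.25145200721505, 201.36903627293174], [0.0, 0.0, 1.0]] [[-0.9313, -0.247, 0.2678, 0.2601], [-0.364, 0.5986, -0.7136, 0.7816], [0.0159, -0.7621, -0.6473, 0.8725], [0.0, 0.0, 0.0, 1.0]]
0.1 [ 0.16532373 -0.55006542  0.18399651] [[ 9.57742253e-01  2.87627798e-01 -1.64151160e-04]
 [ 2.87627646e-01 -9.57740763e-01  1.72298415e-03]
 [ 3.38363879e-04 -1.69738913e-03 -9.99998502e-01]] [-0.0017607  -0.39931269  0.57817605] 0.0914807965904443 0.0187
```

View pics/scene0.png

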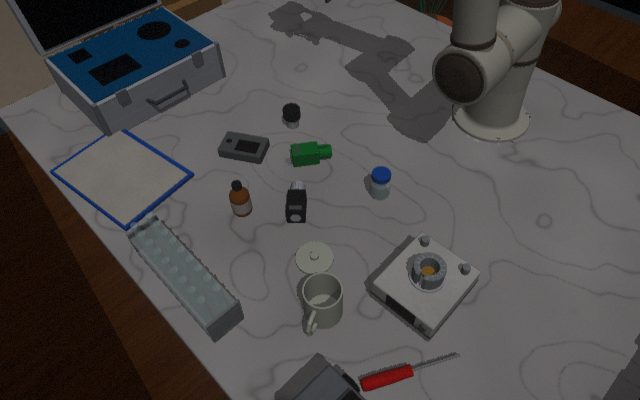

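View pics/side0.png

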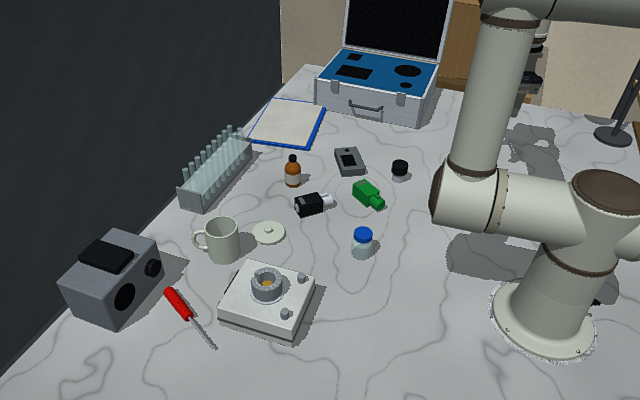

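Both views show the black cartridge lying at scene (296,205) with its shaft toward (298,186), and the sampler hub at (430,270). Next I enlarge both.

```bash
cat > h.py <<'E'
import numpy as np, cv2
from rig import ctrl, optics
def on_plane(s,u,v,z):
    d=s["T"][:3,:3]@np.linalg.solve(s["intrinsics"],[u,v,1.]); o=s["T"][:3,3]
    return o+d*(z-o[2])/d[2]
def proj(s,P):
    p=s["T"][:3,:3].T@(np.asarray(P,float)-s["T"][:3,3]); q=s["intrinsics"]@p; return q[:2]/q[2]
def crop(s,u,v,w,h,k): # top-left u,v
    return cv2.resize(s["frame"][v:v+h,u:u+w,::-1],None,fx=k,fy=k,interpolation=cv2.INTER_CUBIC)
def st():
    o=ctrl.observe(); print({k:np.round(o[k],4).tolist() for k in ("time","tool_pos","ft_force","torque","grip_width","gripper_force")}); return o
E
python3 - <<'E'
from h import *
a=optics.snapshot("scene"); b=optics.snapshot("side")
A=np.hstack([crop(a,265,165,60,65,6),crop(b,280,180,70,45,6)[:270].copy() if 0 else cv2.copyMakeBorder(crop(b,280,180,66,50,6),0,90,0,0,cv2.BORDER_CONSTANT)])
B=cv2.resize(np.hstack([crop(a,360,225,130,115,3),cv2.copyMakeBorder(crop(b,210,250,126,95,3),0,60,0,0,cv2.BORDER_CONSTANT)]),None,fx=1,fy=1)
w=max(A.shape[1],B.shape[1]); print(A.shape,B.shape)
cv2.imwrite("pics/c1.png",A); cv2.imwrite("pics/c2.png",B)
E
```

```text
(390, 756, 3) (345, 768, 3)
```

View pics/c1.png

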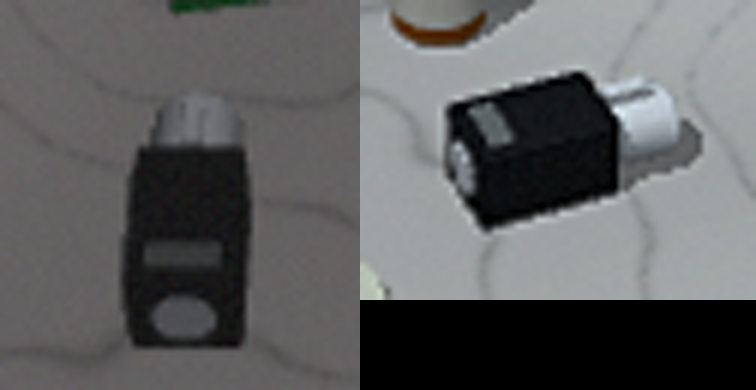

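View pics/c2.png

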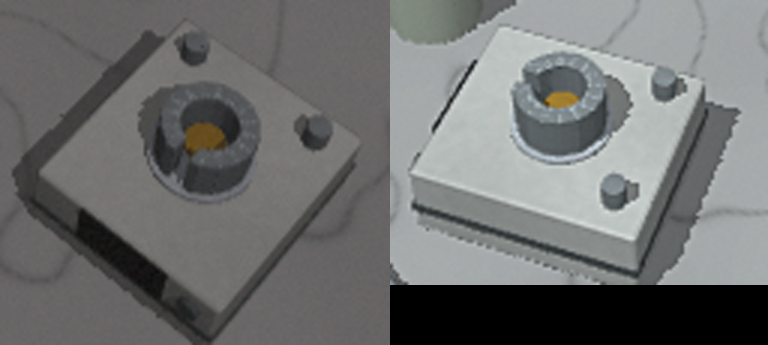

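Run:
```python
from h import *
a=optics.snapshot("scene"); b=optics.snapshot("side")
f=lambda x,y,k,u,v:(u+(x+.5)/k-.5,v+(y+.5)/k-.5)
print("body top face z.044")
for p in [(137,148),(243,148),(245,268),(130,268)]: print("sc",on_plane(a,*f(*p,6,265,165),.044).round(4))
for p in [(612,108),(588,72),(447,105),(478,148)]: print("sd",on_plane(b,*f(p[0]-360,p[1],6,280,180),.044).round(4))
for p in [(243,346),(133,346)]: print("sc0",on_plane(a,*f(*p,6,265,165),0).round(4))
for p in [(618,190),(490,228)]: print("sd0",on_plane(b,*f(p[0]-360,p[1],6,280,180),0).round(4))
print("rim"); print(on_plane(a,*f(211,122,3,360,225),.11).round(4),on_plane(b,*f(169,86,3,210,250),.11).round(4))
print("studs .09")
for p in [(195,40),(318,124)]: print(on_plane(a,*f(*p,3,360,225),.09).round(4))
for p in [(664,76),(613,183)]: print(on_plane(b,*f(p[0]-390,p[1],3,210,250),.09).round(4))
print("corners .07")
for p in [(187,20),(360,142),(212,310),(40,175)]: print(on_plane(a,*f(*p,3,360,225),.07).round(4))
for p in [(497,25),(705,80),(635,240),(412,175)]: print(on_plane(b,*f(p[0]-390,p[1],3,210,250),.07).round(4))
```

```text
body top face z.044
sc [ 0.6111 -0.1751  0.044 ]
sc [ 0.5812 -0.145   0.044 ]
sc [ 0.6216 -0.1002  0.044 ]
sc [ 0.653  -0.1318  0.044 ]
sd [ 0.5886 -0.1552  0.044 ]
sd [ 0.6083 -0.1755  0.044 ]
sd [ 0.6597 -0.1281  0.044 ]
sd [ 0.6348 -0.1055  0.044 ]
sc0 [ 0.6276 -0.0983  0.    ]
sc0 [ 0.6585 -0.1293  0.    ]
sd0 [ 0.5823 -0.1498 -0.    ]
sd0 [ 0.6277 -0.1025  0.    ]
rim
[0.575 0.213 0.11 ] [0.5774 0.2127 0.11  ]
studs .09
[0.5191 0.1594 0.09  ]
[0.5144 0.2591 0.09  ]
[0.5192 0.1606 0.09  ]
[0.515  0.2605 0.09  ]
corners .07
[0.4968 0.1383 0.07  ]
[0.4933 0.2834 0.07  ]
[0.6589 0.2868 0.07  ]
[0.6647 0.1475 0.07  ]
[0.6648 0.1459 0.07  ]
[0.4961 0.1368 0.07  ]
[0.4891 0.2838 0.07  ]
[0.6535 0.2933 0.07  ]
```

Run:
```python
from h import *
a=optics.snapshot("scene")
for n,u,v,z in [("reagent cap",237,185,.1),("reagent base",242,212,0),("mug rim",323,289,.095),("lid",314,258,.01),("jar cap",381,173,.075),("green L",292,155,.02),("green R",330,152,.02),("plug top",291,109,.06),("calib",244,147,.03),("rack",240,320,0)]: print(n,on_plane(a,u,v,z).round(3))
o=ctrl.observe();R=o["tcp_rot"];p=o["tool_pos"]
# grasp target on lying cartridge: TCP over point 10 mm from top end
t=np.array([.620+.025*.70,-.138+.025*.714,.15]); print(t,(R.T@(t-p)*100).round(2))
```

```text
reagent cap [ 0.711 -0.228  0.1  ]
reagent base [ 0.715 -0.23   0.   ]
mug rim [0.754 0.096 0.095]
lid [ 0.685 -0.007  0.01 ]
jar cap [ 0.436 -0.034  0.075]
green L [ 0.513 -0.27   0.02 ]
green R [ 0.436 -0.207  0.02 ]
plug top [ 0.423 -0.371  0.06 ]
calib [ 0.589 -0.375  0.03 ]
rack [ 0.891 -0.011  0.   ]
[ 0.6375  -0.12015  0.15   ] [ 57.6  -27.64   3.49]
```

```bash
python3 -m pendant '[[9.1,[10,-5,0],-8],[9.1,[21,-10,0],-16],[9.1,[32,-15,0],-24],[9.1,[43,-20.5,0],-29],[9.1,[53,-25.5,0],-29],[9.1,[57.6,-27.6,0],-29],[9.1,[57.6,-27.6,0],-29],[9.1,[57.6,-27.6,0],-29],[9.1,[57.6,-27.6,0],-29],[9.1,[57.6,-27.6,0],-29]]'; python3 -m pendant '[[9.1,[0,0,0],0],[9.1,[0,0,0],0]]'
python3 - <<'E'
from h import *
o=st(); print(o["tcp_rot"].round(3).tolist(),o["joint_pos"].round(3))
s=optics.snapshot("wrist"); cv2.imwrite("pics/w1.png",s["frame"][:,:,::-1])
c=np.array([.620,-.138]);a=np.array([.70,.714]);y=np.array([.714,-.70])
for l,w in [(35,22),(35,-22),(-35,-22),(-35,22)]:
  q=c+a*l/1e3+y*w/1e3; print(proj(s,[*q,.044]).round(1))
E
```

```text
time: 1.6
tool_pos: [0.6289, -0.1284, 0.185]
tcp_rot: [[0.698, 0.716, 0.0], [0.716, -0.698, -0.0], [-0.0, 0.0, -1.0]]
ft_force: [0.3, -0.8, 0.5]
grip_width: 0.0907
gripper_force: 0.0
time: 1.85
tool_pos: [0.6272, -0.1301, 0.1846]
tcp_rot: [[0.698, 0.716, -0.001], [0.716, -0.698, -0.0], [-0.001, -0.0, -1.0]]
ft_force: [-0.5, -0.6, 0.8]
grip_width: 0.0911
gripper_force: 0.0
{'time': 1.85, 'tool_pos': [0.6272, -0.1301, 0.1846], 'ft_force': [-0.5031, -0.6005, 0.7604], 'torque': [-0.0397, -0.008, -0.0243], 'grip_width': 0.0911, 'gripper_force': 0.0}
[[0.698, 0.716, -0.001], [0.716, -0.698, -0.0], [-0.001, -0.0, -1.0]] [-3.930e-01  3.270e-01  1.398e+00 -1.000e-03  1.417e+00  3.800e-01]
[351.1 160.3]
[310.5 160.2]
[311.4 220.8]
[349.7 220.9]
```

View pics/w1.png

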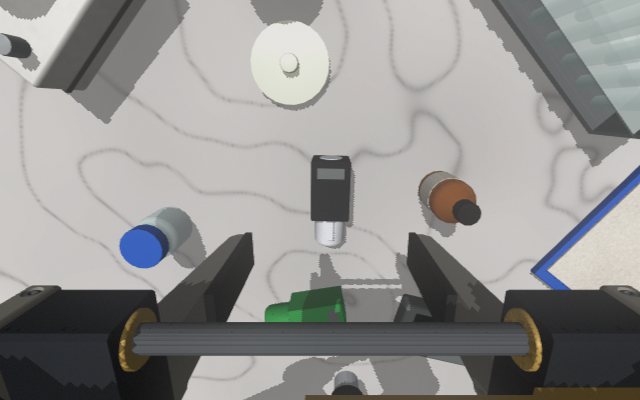

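```bash
python3 -m pendant '[[9.1,[2,0,5],0],[9.1,[2,0,10],0],[9.1,[2,0,14],0],[9.1,[2,0,16.5],0],[9.1,[2,0,17.9],0],[9.1,[2,0,17.9],0],[4.3,[2,0,17.9],0],[4.3,[2,0,17.9],0],[4.3,[2,0,17.9],0],[4.3,[2,0,17.9],0]]'; python3 -m pendant '[[4.3,[0,0,0],0],[4.3,[0,0,0],0]]'
```

```text
time: 3.15
tool_pos: [0.6417, -0.1156, 0.0063]
tcp_rot: [[0.698, 0.716, 0.0], [0.716, -0.698, -0.0], [0.0, 0.0, -1.0]]
ft_force: [0.3, 0.5, -0.9]
grip_width: 0.0529
gripper_force: 0.0
time: 3.4
tool_pos: [0.6416, -0.1156, 0.006]
tcp_rot: [[0.698, 0.716, 0.0], [0.716, -0.698, -0.0], [0.0, 0.0, -1.0]]
ft_force: [0.8, -0.1, 0.5]
grip_width: 0.0435
gripper_force: 30.0
```

```bash
python3 -m pendant '[[4.3,[0,0,-2],0],[4.3,[0,0,-4],0],[4.3,[0,0,-6],0],[4.3,[0,0,-8],0],[4.3,[0,0,-9],0],[4.3,[0,0,-9],0],[4.3,[0,0,-9],0]]'
python3 - <<'E'
from h import *
a=optics.snapshot("scene"); b=optics.snapshot("side")
cv2.imwrite("pics/l1.png",np.hstack([crop(a,240,110,130,130,3),crop(b,260,120,130,130,3)]))
E
```

```text
time: 4.28
tool_pos: [0.6407, -0.1153, 0.0949]
tcp_rot: [[0.698, 0.716, -0.002], [0.716, -0.698, 0.001], [-0.001, -0.002, -1.0]]
ft_force: [-0.1, 0.3, -2.2]
grip_width: 0.043
gripper_force: 30.0
```

View pics/l1.png

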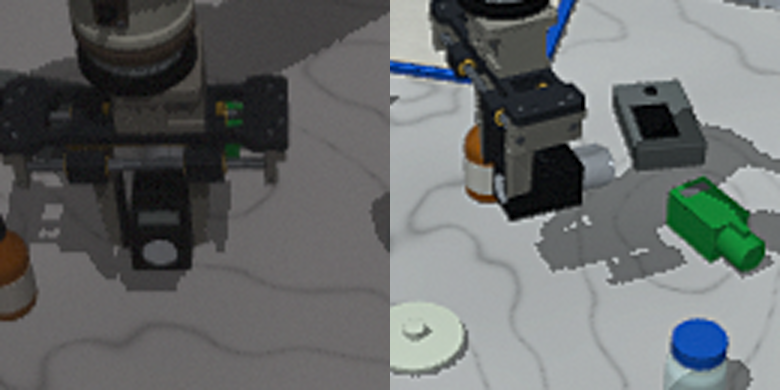

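```bash
python3 -m pendant '[[4.3,[0,0,2],0],[4.3,[0,0,4],0],[4.3,[0,0,4],0],[4.35,[0,0,4],0],[4.35,[0,0,4],0]]'; python3 -m pendant '[[4.38,[0,0,0],0],[4.38,[0,0,0],0]]';python3 -m pendant '[[4.4,[0,0,0],0]]'
python3 - <<'E'
from h import *
st()
a=optics.snapshot("scene"); b=optics.snapshot("side")
cv2.imwrite("pics/l2.png",np.hstack([crop(a,240,110,130,130,3),crop(b,260,120,130,130,3)]))
E
```

```text
time: 5.0
tool_pos: [0.6422, -0.1159, 0.0568]
tcp_rot: [[0.698, 0.716, 0.002], [0.716, -0.698, -0.001], [0.001, 0.002, -1.0]]
ft_force: [0.3, -0.6, -2.5]
grip_width: 0.0437
gripper_force: 15.4
time: 5.25
tool_pos: [0.6425, -0.1156, 0.0572]
tcp_rot: [[0.698, 0.716, 0.002], [0.716, -0.698, -0.0], [0.002, 0.002, -1.0]]
ft_force: [1.1, 1.2, 1.1]
grip_width: 0.0443
gripper_force: 6.0
time: 5.38
tool_pos: [0.642, -0.1158, 0.0568]
tcp_rot: [[0.698, 0.716, 0.001], [0.716, -0.698, -0.001], [0.0, 0.001, -1.0]]
ft_force: [-0.5, -0.7, -0.4]
grip_width: 0.0439
gripper_force: 0.0
{'time': 5.375, 'tool_pos': [0.642, -0.1158, 0.0568], 'ft_force': [-0.5082, -0.7375, -0.4035], 'torque': [-0.0038, -0.0564, 0.0047], 'grip_width': 0.0439, 'gripper_force': 0.0083}
```

View pics/l2.png

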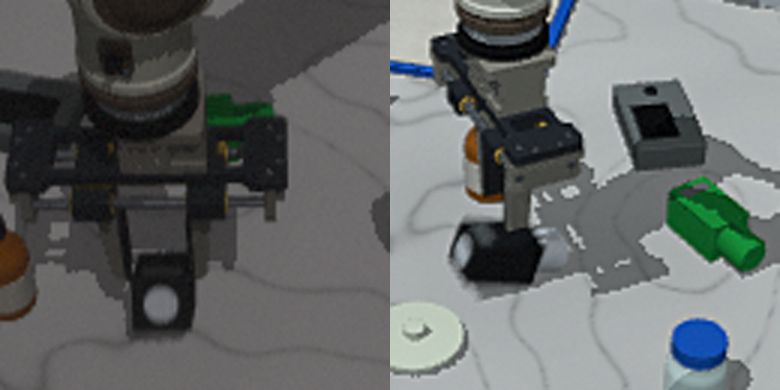

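```bash
python3 -m pendant '[[4.3,[0,0,0],0],[4.3,[0,0,0],0]]'
cat >> h.py <<'E'
def tri(name,uv=None):
    a=optics.snapshot("scene"); b=optics.snapshot("side"); w=optics.snapshot("wrist"); p=ctrl.observe()["tool_pos"]+[0,0,.04]
    def c(s,n=80,k=5):
        u,v=(proj(s,p)-n/2).astype(int); u=np.clip(u,0,640-n); v=np.clip(v,0,400-n); print((int(u),int(v)),end=" "); return crop(s,u,v,n,n,k)
    top=np.hstack([c(a),c(b)]); cv2.imwrite(f"pics/{name}.png",np.vstack([top,cv2.copyMakeBorder(crop(w,220,100,200,100,2),0,0,200,200,cv2.BORDER_CONSTANT)])); print()
E
python3 - <<'E'
from h import *
st(); tri("l3")
E
```

```text
time: 5.72
tool_pos: [0.6413, -0.1157, 0.0558]
tcp_rot: [[0.698, 0.716, -0.0], [0.716, -0.698, -0.0], [-0.0, -0.0, -1.0]]
ft_force: [-0.4, 0.4, 0.3]
grip_width: 0.0433
gripper_force: 0.0
{'time': 5.725, 'tool_pos': [0.6413, -0.1157, 0.0558], 'ft_force': [-0.4102, 0.3806, 0.2993], 'torque': [0.0252, -0.0257, 0.0297], 'grip_width': 0.0433, 'gripper_force': 0.0}
(252, 156) (258, 146)
```

View pics/l3.png

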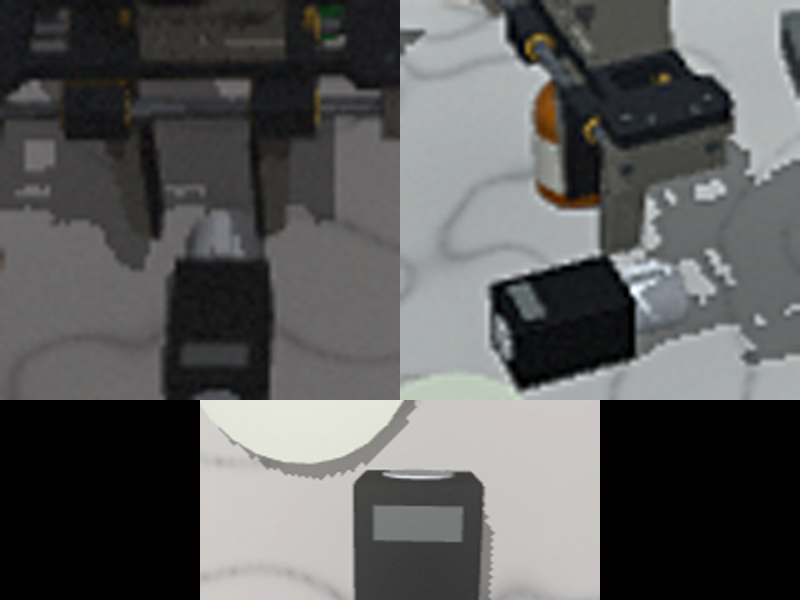

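```bash
cat >> h.py <<'E'
def corners(g,yaw,th,L=.096):
    """box-body corners; g = world pivot (grasp) point, at cartridge z=L, x=0,y=0; th = 0 lying .. 90 standing"""
    a=np.array([np.cos(yaw),np.sin(yaw),0]);k=np.array([0,0,1.])
    z=np.cos(th)*a+np.sin(th)*k; x=-np.sin(th)*a+np.cos(th)*k; y=np.cross(z,x)
    return [g+x*i+y*j+z*(q-L) for i in(-.022,.022) for j in(-.022,.022) for q in(.034,.104)]
def iou(s,C,dark=48):
    m=np.zeros(s["frame"].shape[:2],np.uint8); cv2.fillConvexPoly(m,cv2.convexHull(np.array([proj(s,c) for c in C]).round().astype(np.int32)),1)
    b=(cv2.GaussianBlur(s["frame"],(3,3),0).max(2)<dark); big=cv2.dilate(m,np.ones((9,9),np.uint8))>0
    return (b&(m>0)).sum()/((b&big)|(m>0)).sum()
E
python3 - <<'E'
from h import *
from scipy.optimize import minimize
st()
b=optics.snapshot("side");a=optics.snapshot("scene")
f=lambda x,y:on_plane(b,258+(x-400+.5)/5-.5,146+(y+.5)/5-.5,.044).round(4)
for p in [(490,285),(610,255),(633,290),(515,325)]: print(f(*p))
g=lambda x,y:on_plane(a,252+(x+.5)/5-.5,156+(y+.5)/5-.5,.044).round(4)
for p in [(178,262),(268,262)]: print("sc",g(*p))
best=minimize(lambda v:-(iou(b,corners(np.array([v[0]/100,v[1]/100,.022]),v[2],0))+iou(a,corners(np.array([v[0]/100,v[1]/100,.022]),v[2],0),60 if 0 else 48)) if 0 else -iou(b,corners(np.array([v[0]/100,v[1]/100,.022]),v[2],0)),[67.,-8.2,.8],method="Nelder-Mead",options=dict(initial_simplex=[[67,-8.2,.8],[68,-8.2,.8],[67,-7.2,.8],[67,-8.2,.87]]))
print(best.x,best.fun)
E
```

```text
{'time': 5.875, 'tool_pos': [0.6414, -0.1156, 0.0559], 'ft_force': [0.9036, -0.2794, -0.1599], 'torque': [-0.0349, -0.0399, 0.0041], 'grip_width': 0.0434, 'gripper_force': 0.0}
[ 0.697  -0.0873  0.044 ]
[ 0.6465 -0.1359  0.044 ]
[ 0.6234 -0.1132  0.044 ]
[ 0.6708 -0.0625  0.044 ]
sc [ 0.6491 -0.133   0.044 ]
sc [ 0.6195 -0.1032  0.044 ]
[67.83854167 -8.340625    0.79453125] -0.706605222734255
```

```bash
python3 -m pendant '[[6.5,[0,0,0],0],[6.5,[0,0,0],0],[6.5,[1.2,0.1,0],0],[6.5,[2.2,0.2,0],0],[6.5,[2.2,0.2,2.5],0],[6.5,[2.2,0.2,5],0],[6.5,[2.2,0.2,5],0],[4,[2.2,0.2,5],0],[4,[2.2,0.2,5],0],[4,[2.2,0.2,5],0]]'; python3 -m pendant '[[4,[0,0,-1.5],0],[4,[-3,0,-1.5],0],[4,[-6,0,-1.5],0],[4,[-6,0,-0.6],0],[4,[-6,0,0],0],[4,[-6,0,0],0],[6,[-6,0,0],0],[6,[-6,0,0],0],[6,[-4,0,0],0],[6,[-3,0,0],0]]'
python3 - <<'E'
from h import *
from scipy.optimize import minimize
o=st();p=o["tool_pos"]
b=optics.snapshot("side")
best=minimize(lambda v:-iou(b,corners(np.array([v[0]/100,v[1]/100,.022]),v[2],0)),[63.7,-12.4,.8],method="Nelder-Mead",options=dict(initial_simplex=[[63.7,-12.4,.8],[64.7,-12.4,.8],[63.7,-11.4,.8],[63.7,-12.4,.87]]))
v=best.x;print(v,best.fun); d=np.array([v[0]/100,v[1]/100,p[2]])-p; print("grasp pt in tool cm",o["tcp_rot"].T@d*100)
E
```

```text
time: 7.22
tool_pos: [0.6589, -0.1011, 0.0073]
tcp_rot: [[0.698, 0.716, 0.001], [0.716, -0.698, -0.0], [0.001, 0.001, -1.0]]
ft_force: [-1.6, 2.1, 5.0]
grip_width: 0.0437
gripper_force: 30.0
time: 8.48
tool_pos: [0.6385, -0.1213, 0.0059]
tcp_rot: [[0.697, 0.717, 0.001], [0.717, -0.697, 0.0], [0.001, 0.0, -1.0]]
ft_force: [-0.5, -0.0, 0.5]
grip_width: 0.0597
gripper_force: 0.0
{'time': 8.475, 'tool_pos': [0.6385, -0.1213, 0.0059], 'ft_force': [-0.4855, -0.0269, 0.5028], 'torque': [-0.1206, -0.0256, -0.0066], 'grip_width': 0.0597, 'gripper_force': 0.0}
[ 62.65631859 -11.21848708   0.8021915 ] -0.45481927710843373
grasp pt in tool cm [-1.80516216e-01 -1.49287703e+00 -5.36349244e-04]
```

```bash
python3 -m pendant '[[4.3,[0,0,0],0],[4.3,[0,0,0],0],[4.3,[0,0,0],0],[4.3,[0,0,-3],0],[4.3,[0,0,-6],0],[4.3,[0,0,-9],0],[4.3,[0,0,-9.5],0],[4.3,[0,0,-9.5],0],[4.3,[0,0,-9.5],0]]'
cat >> h.py <<'E'
def swing(n=3):
    F=[];T=[]
    for i in range(n):
        b=optics.snapshot("side"); o=ctrl.observe(); F.append(o["ft_force"]);T.append(o["torque"])
    yaw=np.arctan2(o["tcp_rot"][1,0],o["tcp_rot"][0,0]); g=o["tool_pos"]+[0,0,.0187]
    R=o["tcp_rot"]; print("t",round(o["time"],2),"F",np.mean(F,0).round(2),"T(tool)",(R.T@np.mean(T,0)).round(3),"w,f",o["grip_width"].round(4),o["gripper_force"].round(1))
    sc=[(round(float(iou(b,corners(g,yaw,np.radians(d),.099))),2),d) for d in range(-10,101,10)]; print(sorted(sc)[::-1][:4])
E
python3 -c "
from h import *
swing()"; python3 -m pendant '[[4.36,[0,0,0],0],[4.36,[0,0,0],0]]';python3 -c "
from h import *
swing()"; python3 -m pendant '[[4.37,[0,0,0],0],[4.37,[0,0,0],0]]';python3 -c "
from h import *
swing()"
```

```text
time: 9.65
tool_pos: [0.6359, -0.1223, 0.0987]
tcp_rot: [[0.698, 0.716, -0.003], [0.716, -0.698, 0.001], [-0.001, -0.003, -1.0]]
ft_force: [1.0, 0.2, -2.9]
grip_width: 0.0436
gripper_force: 30.0
time: 10.05
tool_pos: [0.6372, -0.1227, 0.1007]
tcp_rot: [[0.698, 0.716, -0.0], [0.716, -0.698, 0.0], [-0.0, -0.0, -1.0]]
ft_force: [0.8, 0.3, -2.2]
grip_width: 0.0439
gripper_force: 14.0
time: 10.45
tool_pos: [0.6373, -0.1227, 0.1009]
tcp_rot: [[0.698, 0.716, -0.0], [0.716, -0.698, -0.0], [-0.0, 0.0, -1.0]]
ft_force: [0.6, -0.8, -2.8]
grip_width: 0.0438
gripper_force: 10.1Traceback (most recent call last):
  File "<string>", line 3, in <module>
    swing()
    ~~~~~^^
  File "h.py", line 31, in swing
    R=o["tcp_rot"]; print("t",round(o["time"],2),"F",np.mean(F,0).round(2),"T(tool)",(R.T@np.mean(T,0)).round(3),"w,f",o["grip_width"].round(4),o["gripper_force"].round(1))
                                                                                                                       ^^^^^^^^^^^^^^^^^^^^^
AttributeError: 'float' object has no attribute 'round'
Traceback (most recent call last):
  File "h.py", line 31, in swing
    R=o["tcp_rot"]; print("t",round(o["time"],2),"F",np.mean(F,0).round(2),"T(tool)",(R.T@np.mean(T,0)).round(3),"w,f",o["grip_width"].round(4),o["gripper_force"].round(1))
                                                                                                                       ^^^^^^^^^^^^^^^^^^^^^
AttributeError: 'float' object has no attribute 'round'
Traceback (most recent call last):
  File "h.py", line 31, in swing
    R=o["tcp_rot"]; print("t",round(o["time"],2),"F",np.mean(F,0).round(2),"T(tool)",(R.T@np.mean(T,0)).round(3),"w,f",o["grip_width"].round(4),o["gripper_force"].round(1))
                                                                                                                       ^^^^^^^^^^^^^^^^^^^^^
AttributeError: 'float' object has no attribute 'round'
```

```bash
sed -i 's/o\["grip_width"\].round(4),o\["gripper_force"\].round(1)/round(float(o["grip_width"]),4),round(float(o["gripper_force"]),1)/' h.py
python3 -c "
from h import *
swing(6)"; python3 -m pendant '[[4.375,[0,0,0],0],[4.375,[0,0,0],0]]';python3 -c "
from h import *
swing(5)"
```

```text
t 10.9 F [ 0.13 -0.33 -2.67] T(tool) [-0.037  0.047  0.007] w,f 0.0439 9.8
[(0.47, 60), (0.46, 50), (0.42, 70), (0.4, 40)]
time: 11.15
tool_pos: [0.6373, -0.1227, 0.1009]
tcp_rot: [[0.698, 0.716, 0.0], [0.716, -0.698, -0.0], [0.0, 0.0, -1.0]]
ft_force: [0.2, 0.6, -2.6]
grip_width: 0.0439
gripper_force: 8.2
t 11.4 F [ 0.09 -0.18 -3.05] T(tool) [-0.039  0.03   0.037] w,f 0.044 8.2
[(0.47, 60), (0.46, 50), (0.42, 70), (0.4, 40)]
```

```bash
python3 -m pendant '[[4.38,[0,0,0],0],[4.38,[0,0,0],0]]' | tail -3;python3 -c "
from h import *
swing(5); tri('l4')"
```

```text
ft_force: [0.3, 0.0, -3.3]
grip_width: 0.0439
gripper_force: 6.6
t 11.9 F [-0.12  0.07 -2.04] T(tool) [-0.058  0.069 -0.004] w,f 0.0438 6.6
[(0.47, 60), (0.46, 50), (0.42, 70), (0.4, 40)]
(250, 140) (260, 131)
```

View pics/l4.png

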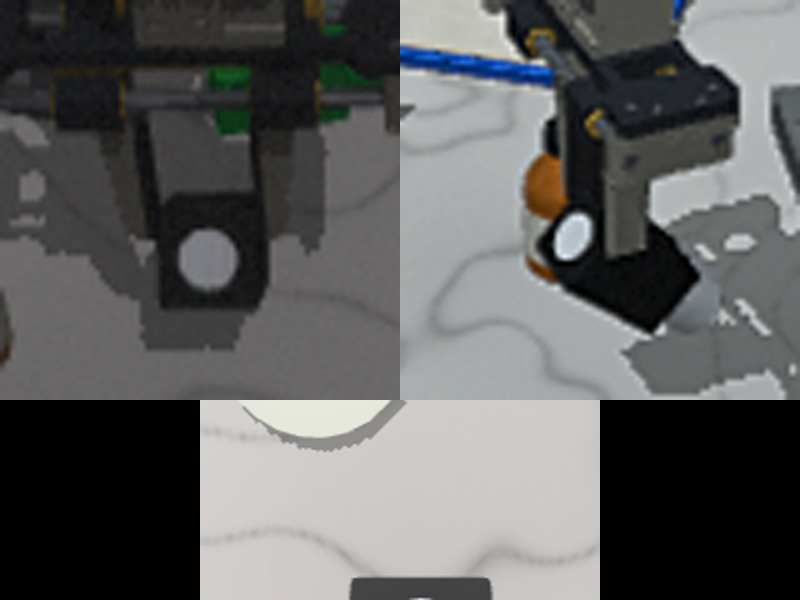

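The picture shows the cartridge hanging tilted about 50° in the pads, with its top disc at scene (291.6,192) and side (294.6,178.6). I triangulate that disc to get the tilt.

```bash
cat >> h.py <<'E'
def disc(s,p0,win=16):
    """centroid of the bright top disc near predicted pixel p0"""
    u,v=np.round(p0).astype(int); f=s["frame"].max(2).astype(int)[v-win:v+win+1,u-win:u+win+1]
    n,lab,stt,cen=cv2.connectedComponentsWithStats((f>110).astype(np.uint8),connectivity=4)
    c=[(np.hypot(*(cen[i]-win)),i) for i in range(1,n) if 30<stt[i,4]<320 and stt[i,0]>0 and stt[i,1]>0 and stt[i,0]+stt[i,2]<2*win+1 and stt[i,1]+stt[i,3]<2*win+1]
    if not c: return None
    i=min(c)[1]; return cen[i]-win+[u,v], int(stt[i,4])
def tri2(pa,pb,a,b):
    P=[s["intrinsics"]@np.linalg.inv(s["T"])[:3] for s in (a,b)]
    X=cv2.triangulatePoints(P[0],P[1],np.float64(pa).reshape(2,1),np.float64(pb).reshape(2,1)); return (X[:3]/X[3]).ravel()
def tilt(guess=None):
    a=optics.snapshot("scene");b=optics.snapshot("side");o=ctrl.observe();g=o["tool_pos"]+[0,0,.0187]
    G=g+guess if guess is not None else g
    da,db=disc(a,proj(a,G)),disc(b,proj(b,G)); print(da,db)
    if da and db:
        X=tri2(da[0],db[0],a,b); d=o["tcp_rot"].T@(X-g); print("top",X.round(4),"rel grasp: a,y,up mm",(d*[1,1,-1]*1e3).round(1),"tilt",np.degrees(np.arctan2(-d[2],d[0])).round(1),"dist",np.hypot(d[0],d[2]).round(4)); return X
E
python3 - <<'E'
from h import *
a=optics.snapshot("scene");b=optics.snapshot("side")
X=tri2([291.5,191.9],[294.5,178.5],a,b);o=ctrl.observe();g=o["tool_pos"]+[0,0,.0187];print(X,g,(o["tcp_rot"].T@(X-g)).round(4),proj(a,X),proj(b,X))
tilt(X-g)
E
```

```text
[ 0.64945989 -0.10848447  0.12528401] [ 0.63729123 -0.12271834  0.11960454] [ 0.0187 -0.0012 -0.0057] [291.45105194 191.6989971 ] [294.39583802 178.6413771 ]
(array([291.02020202, 191.19191919]), 99) (array([294.        , 177.78846154]), 52)
top [ 0.6505 -0.1084  0.1279] rel grasp: a,y,up mm [19.4 -0.6  8.3] tilt 23.1 dist 0.0211
```

```bash
cat >> h.py <<'E'
def fit(X,yaw):
    a=optics.snapshot("scene");b=optics.snapshot("side"); r=[]
    for d in range(0,101,4):
        C=corners(X,yaw,np.radians(d),.104); r.append((round(float(iou(b,C)),3),round(float(iou(a,C,40)),3),d))
    print(sorted(r)[::-1][:5])
E
python3 - <<'E'
from h import *
fit(np.array([.650,-.1085,.1265]),np.radians(45.7)); swing(4)
E
```

```text
[(0.552, 0.561, 44), (0.55, 0.526, 40), (0.533, 0.516, 48), (0.522, 0.506, 36), (0.508, 0.48, 32)]
t 12.55 F [ 0.36  0.24 -2.83] T(tool) [-0.025  0.04   0.014] w,f 0.0442 6.6
[(0.47, 60), (0.46, 50), (0.42, 70), (0.4, 40)]
```

```bash
python3 -m pendant '[[4.385,[0,0,0],0],[4.385,[0,0,0],0]]' | tail -3;python3 -c "
from h import *
swing(2);X=tilt(np.array([.0127,.0142,.006]))
if X is not None: fit(X,.797)"
```

```text
ft_force: [0.9, 0.3, -2.7]
grip_width: 0.0437
gripper_force: 4.5
t 12.9 F [ 0.21  0.17 -2.96] T(tool) [-0.046  0.055 -0.008] w,f 0.0436 4.5
[(0.43, 80), (0.42, 90), (0.4, 100), (0.4, 70)]
(array([290.93069307, 190.69306931]), 101) (array([293.21428571, 176.57142857]), 56)
top [ 0.652  -0.1066  0.1326] rel grasp: a,y,up mm [21.8 -0.8 13.1] tilt 30.9 dist 0.0254
[(0.571, 0.582, 60), (0.569, 0.583, 64), (0.54, 0.548, 68), (0.537, 0.526, 56), (0.502, 0.473, 52)]
```

```bash
python3 -m pendant '[[4.39,[0,0,0],0],[4.387,[0,0,0],0]]' | tail -3;python3 -c "
from h import *
swing(1);X=tilt(np.array([.0147,.016,.013]))
if X is not None: fit(X,.797)"
```

```text
ft_force: [0.2, 0.4, -3.2]
grip_width: 0.0439
gripper_force: 3.9
t 13.4 F [-0.01  0.21 -3.35] T(tool) [-0.05  -0.003  0.008] w,f 0.0434 3.9
[(0.43, 80), (0.42, 90), (0.4, 100), (0.39, 70)]
(array([290.98058252, 190.66019417]), 103) (array([293.21428571, 176.57142857]), 56)
top [ 0.6519 -0.1065  0.1327] rel grasp: a,y,up mm [21.8 -0.9 13.2] tilt 31.1 dist 0.0255
[(0.571, 0.586, 60), (0.569, 0.584, 64), (0.54, 0.548, 68), (0.537, 0.524, 56), (0.502, 0.471, 52)]
```

```bash
python3 -m pendant '[[4.36,[0,0,0],0],[4.36,[0,0,1.5],0],[4.36,[0,0,2.8],0],[4.36,[0,0,3.2],0],[4.36,[0,0,3.2],0],[4.36,[0,0,3.2],0]]' | sed -n '2p;6,9p'; python3 -m pendant '[[4.36,[0,0,0.2],0],[4.36,[0,0,0.4],0],[4.36,[0,0,0.4],0]]'| sed -n '2p;6,9p';python3 -c "
from h import *
swing(2)
X=tilt(np.array([.0147,.016,.013]))
if X is not None: fit(X,.797)"
```

```text
tool_pos: [0.6372, -0.1223, 0.069]
gripper_force: 12.0
tool_pos: [0.6397, -0.1229, 0.0678]
gripper_force: 12.9
t 14.82 F [ 0.14  3.15 11.12] T(tool) [0.572 0.375 0.066] w,f 0.0437 12.9
[(0.45, 80), (0.44, 90), (0.4, 100), (0.4, 70)]
(array([291.11702128, 200.61702128]), 94) (array([292.5       , 186.19642857]), 56)
top [ 0.6545 -0.1068  0.0998] rel grasp: a,y,up mm [21.9 -0.7 13.2] tilt 31.2 dist 0.0256
[(0.586, 0.615, 60), (0.583, 0.568, 64), (0.549, 0.552, 56), (0.537, 0.529, 68), (0.525, 0.516, 52)]
```

```bash
python3 -m pendant '[[4.375,[0,0,-0.1],0],[4.375,[-0.5,0,-0.15],0],[4.375,[-1,0,-0.2],0],[4.375,[-1.6,0,-0.2],0],[4.375,[-1.6,0,-0.2],0]]' | sed -n '2p;6,9p';python3 -c "
from h import *
swing(2)
X=tilt(np.array([.0147,.016,.013]))
if X is not None: fit(X,.797)"
```

```text
tool_pos: [0.6281, -0.1355, 0.0693]
gripper_force: 9.2
t 15.75 F [0.01 0.5  8.22] T(tool) [ 0.087  0.184 -0.023] w,f 0.0441 9.2
[(0.45, 90), (0.44, 100), (0.43, 80), (0.33, 70)]
(array([291.18888889, 193.47777778]), 90) (array([298.33333333, 183.03703704]), 54)
top [ 0.643  -0.119   0.1047] rel grasp: a,y,up mm [22.  -0.8 16.7] tilt 37.3 dist 0.0276
[(0.602, 0.626, 68), (0.594, 0.617, 72), (0.57, 0.581, 64), (0.556, 0.59, 76), (0.53, 0.53, 60)]
```

```bash
python3 -m pendant '[[4.375,[-0.6,0,0],0],[4.375,[-1.2,0,0],0],[4.375,[-1.8,0,0],0],[4.375,[-1.8,0,0],0]]' | sed -n '2p;6,9p';python3 -c "
from h import *
swing(2)
X=tilt(np.array([.0147,.016,.017]))
if X is not None: fit(X,.797)"
```

```text
tool_pos: [0.6143, -0.1483, 0.0679]
gripper_force: 8.8
t 16.55 F [-0.06 -0.87  5.37] T(tool) [-0.134 -0.055  0.006] w,f 0.0442 8.8
[(0.48, 100), (0.43, 90), (0.35, 80), (0.28, 70)]
(array([291.95  , 186.1125]), 80) (array([304.78571429, 180.96428571]), 56)
top [ 0.6292 -0.1314  0.1074] rel grasp: a,y,up mm [22.3 -1.1 20.8] tilt 43.0 dist 0.0304
[(0.627, 0.659, 76), (0.62, 0.683, 80), (0.606, 0.644, 84), (0.57, 0.602, 72), (0.559, 0.633, 88)]
```

```bash
python3 -m pendant '[[4.375,[-0.5,0,0.1],0],[4.375,[-1,0,0.2],0],[4.375,[-1.3,0,0.25],0],[4.375,[-1.3,0,0.25],0]]' | sed -n '2p;6,9p';python3 -c "
from h import *
swing(2)
X=tilt(np.array([.0147,.016,.020]))
if X is not None: fit(X,.797)"
```

```text
tool_pos: [0.6047, -0.1572, 0.065]
gripper_force: 8.6
t 17.35 F [-1.81 -0.26  5.46] T(tool) [ 0.022 -0.219  0.009] w,f 0.0439 8.6
[(0.46, 100), (0.4, 90), (0.33, 80), (0.27, 70)]
(array([292.34782609, 181.63768116]), 69) (array([309.56, 179.92]), 50)
top [ 0.6194 -0.1411  0.1068] rel grasp: a,y,up mm [21.6 -0.7 23.1] tilt 46.9 dist 0.0317
[(0.657, 0.65, 84), (0.625, 0.659, 88), (0.61, 0.623, 80), (0.606, 0.65, 92), (0.586, 0.64, 96)]
```

```bash
python3 -m pendant '[[4.385,[-0.2,0,-0.1],0],[4.39,[-0.2,0,-0.1],0],[4.4,[-0.2,0,-0.1],0],[4.42,[-0.2,0,-0.1],0],[4.6,[-0.2,0,-0.1],0],[6,[-0.2,0,-0.1],0],[6,[-0.2,0,-0.1],0]]' | sed -n '1,2p;6,9p';python3 -c "
from h import *
swing(3)
X=tilt(np.array([.0157,.017,.022]))
if X is not None: fit(X,.797)"
```

```text
time: 18.42
tool_pos: [0.6032, -0.1578, 0.0655]
gripper_force: 0.0
t 18.57 F [0.53 0.16 0.04] T(tool) [-0.043  0.02  -0.023] w,f 0.0602 0.0
[(0.48, 100), (0.39, 90), (0.34, 80), (0.28, 70)]
(array([293.34848485, 180.78787879]), 66) (array([311.08163265, 180.34693878]), 49)
top [ 0.6155 -0.1422  0.1057] rel grasp: a,y,up mm [19.8 -2.  21.6] tilt 47.5 dist 0.0293
[(0.626, 0.65, 88), (0.615, 0.653, 92), (0.603, 0.629, 84), (0.597, 0.638, 96), (0.578, 0.596, 80)]
```

```bash
python3 -m pendant '[[6,[1,-0.1,0],0],[6,[2,-0.2,0],0],[6,[2,-0.2,0.8],0],[6,[2,-0.2,1.6],0],[6,[2,-0.2,1.6],0]]' | sed -n '1,2p;4p'; python3 -c "
from h import *
swing(3)
X=tilt(np.array([0,0,.036]))
if X is not None: fit(X,.797)"
```

```text
time: 19.4
tool_pos: [0.6145, -0.1418, 0.0479]
ft_force: [-0.4, 0.1, -0.3]
t 19.55 F [-0.1   0.07 -0.1 ] T(tool) [-0.046 -0.009 -0.016] w,f 0.0598 0.0
[(0.42, 80), (0.42, 70), (0.4, 90), (0.39, 100)]
(array([293.31818182, 180.78787879]), 66) None
```

Cartridge unmoved and free-standing. I grip it fully and lift.

```bash
python3 -m pendant '[[4,[0,0,0],0],[4,[0,0,0],0],[4,[0,0,0],0],[4,[0,0,-3],0],[4,[0,0,-8],0],[4,[0,0,-13],0],[4,[0,0,-17],0],[4,[0,0,-17],0],[4,[0,0,-17],0]]' ; python3 -c "
from h import *
o=st(); p=o['tool_pos'];t=np.array([.576,.213,p[2]]);print(o['tcp_rot'].T@(t-p)*100,np.degrees(np.arctan2(o['tcp_rot'][1,0],o['tcp_rot'][0,0])))"
```

```text
time: 20.78
tool_pos: [0.6144, -0.1416, 0.2165]
tcp_rot: [[0.698, 0.716, -0.004], [0.716, -0.698, 0.002], [-0.001, -0.004, -1.0]]
ft_force: [-0.7, 0.5, -3.7]
grip_width: 0.0436
gripper_force: 30.0
{'time': 20.775, 'tool_pos': [0.6144, -0.1416, 0.2165], 'ft_force': [-0.7327, 0.5354, -3.6896], 'torque': [-0.0047, -0.0101, 0.0468], 'grip_width': 0.0436, 'gripper_force': 29.9807}
[ 22.70341109 -27.50338453   0.07507957] 45.71811534371778
```

```bash
python3 -m pendant '[[4,[3,-3.6,0],-10],[4,[7,-8.4,0],-20.5],[4,[11,-13.3,0],-31],[4,[15,-18.2,0],-41.5],[4,[19,-23,0],-52],[4,[22,-26.7,0],-62.5],[4,[22.7,-27.5,0],-73],[4,[22.7,-27.5,0],-83.5],[4,[22.7,-27.5,0],-94],[4,[22.7,-27.5,0],-104]]'|sed -n '1,3p'; python3 -m pendant '[[4,[0,0,0],-10],[4,[0,0,0],-20],[4,[0,0,0],-30],[4,[0,0,0],-32.8],[4,[0,0,0],-32.8],[4,[0,0,0],-32.8]]';  python3 -c "
from h import *
o=st(); p=o['tool_pos'];t=np.array([.576,.213,p[2]]);print(o['tcp_rot'].T@(t-p)*100,np.degrees(np.arctan2(o['tcp_rot'][1,0],o['tcp_rot'][0,0])),o['joint_pos'].round(2))
tilt(np.array([0,0,.036]))"
```

```text
time: 22.02
tool_pos: [0.5753, 0.2122, 0.2154]
tcp_rot: [[-0.867, 0.499, -0.006], [0.499, 0.867, -0.001], [0.005, -0.004, -1.0]]
time: 22.78
tool_pos: [0.5764, 0.2123, 0.2175]
tcp_rot: [[-0.999, -0.043, -0.003], [-0.043, 0.999, -0.0], [0.003, -0.0, -1.0]]
ft_force: [-0.1, -0.4, -3.3]
grip_width: 0.0438
gripper_force: 30.0
{'time': 22.775, 'tool_pos': [0.5764, 0.2123, 0.2175], 'ft_force': [-0.0516, -0.423, -3.2886], 'torque': [0.0444, -0.1747, 0.0125], 'grip_width': 0.0438, 'gripper_force': 29.981}
[3.29104460e-02 7.13561117e-02 7.52757616e-05] -177.53203583897843 [ 0.16  0.24  1.44  0.    1.47 -1.46]
None (array([263.46341463, 220.75609756]), 41)
```

```bash
python3 -m pendant '[[4,[0,0,2],0],[4,[0,0,4],0],[4,[0,0,4.9],0],[4,[0,0,4.9],0],[4,[0,0,4.9],0]]'|sed -n '1,3p'; python3 -c "
from h import *
o=st(); a=optics.snapshot('scene'); b=optics.snapshot('side'); im=[]
for s in (a,b):
    u,v=(proj(s,[.576,.213,.125])-30).astype(int); print(u,v, proj(s,[.576,.213,.11]), proj(s,[*o['tool_pos'][:2],.118])); im.append(crop(s,u,v,60,60,6))
cv2.imwrite('pics/hub.png',np.hstack(im))"
```

```text
time: 23.5
tool_pos: [0.5777, 0.2125, 0.1711]
tcp_rot: [[-0.999, -0.044, 0.001], [-0.044, 0.999, 0.0], [-0.001, 0.0, -1.0]]
{'time': 23.5, 'tool_pos': [0.5777, 0.2125, 0.1711], 'ft_force': [0.0104, -0.4638, -3.266], 'torque': [0.075, -0.1043, -0.0479], 'grip_width': 0.0435, 'gripper_force': 29.9809}
400 231 [429.68368258 265.67335144] [429.57405586 263.96747264]
236 243 [266.51076195 278.63794149] [265.67309935 275.73896508]
```

View pics/hub.png

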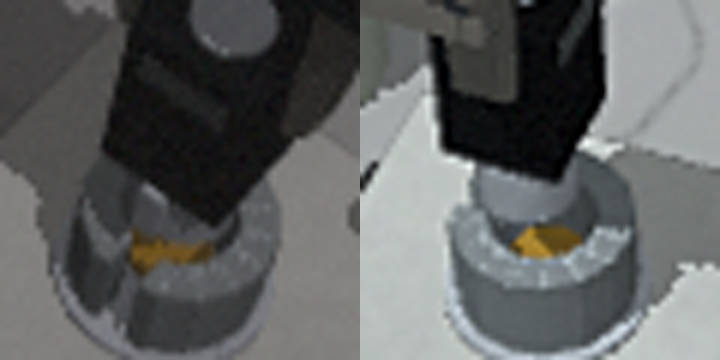

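The shaft sits just above the hole in both views; the slot faces +x and the key side matches. In the side view the shaft centre (about column 527 of the crop) looks a few mm toward +x of the hole centre (about 543), so I check with pixel profiles.

```bash
python3 -c "
from h import *
b=optics.snapshot('side');a=optics.snapshot('scene')
for r in (274,276,278): print(r,'cols250-279',b['frame'][r,250:280].max(1).tolist())
for r in (262,264,266): print(r,'cols414-445',a['frame'][r,414:446].max(1).tolist())
o=ctrl.observe();x,y=o['tool_pos'][:2]
for s in (b,a):
  for z in (.128,.132):
    print(z,[proj(s,[x+.018*np.cos(t),y+.018*np.sin(t),z]).round(1).tolist() for t in np.radians([-70,110,-45,135])])
# rim fit: outer circle
"
```

```text
274 cols250-279 [196, 195, 196, 205, 134, 100, 125, 136, 137, 139, 140, 137, 139, 142, 139, 137, 119, 114, 115, 113, 108, 102, 77, 67, 84, 90, 88, 87, 88, 84]
276 cols250-279 [198, 199, 198, 207, 160, 103, 121, 134, 138, 137, 141, 140, 136, 136, 132, 125, 121, 118, 114, 108, 105, 85, 73, 63, 61, 76, 88, 86, 86, 88]
278 cols250-279 [204, 162, 137, 138, 143, 148, 139, 98, 134, 139, 137, 140, 136, 131, 128, 127, 129, 116, 109, 92, 72, 68, 71, 69, 63, 61, 84, 89, 87, 87]
262 cols414-445 [62, 58, 62, 61, 58, 57, 56, 48, 53, 77, 110, 113, 35, 21, 26, 21, 18, 24, 19, 20, 23, 22, 24, 24, 25, 21, 23, 39, 84, 93, 94, 115]
264 cols414-445 [86, 60, 59, 60, 60, 60, 47, 46, 53, 69, 72, 84, 100, 84, 42, 23, 22, 22, 17, 24, 20, 23, 27, 22, 23, 28, 64, 89, 94, 93, 96, 95]
266 cols414-445 [93, 93, 60, 59, 59, 56, 50, 46, 64, 72, 72, 71, 72, 81, 59, 58, 54, 44, 26, 24, 25, 23, 22, 31, 42, 49, 91, 96, 103, 96, 99, 97]
0.128 [[266.3, 266.1], [264.5, 279.3], [262.6, 266.6], [268.3, 278.7]]
0.132 [[266.2, 264.8], [264.4, 278.0], [262.5, 265.3], [268.2, 277.5]]
0.128 [[421.4, 257.9], [439.4, 264.7], [421.0, 261.3], [439.8, 261.3]]
0.132 [[421.7, 256.8], [439.8, 263.7], [421.3, 260.2], [440.1, 260.2]]
```

```bash
python3 -m pendant '[[4,[0.2,0.05,0],0],[4,[0.2,0.05,0.5],0],[4,[0.2,0.05,1],0],[4,[0.2,0.05,1.4],0],[4,[0.2,0.05,1.4],0]]'; python3 -m pendant '[[4,[0,0,0.2],0],[4,[0,0,0.4],0],[4,[0,0,0.4],0]]'
```

```text
time: 24.32
tool_pos: [0.5748, 0.2128, 0.1557]
tcp_rot: [[-0.999, -0.044, -0.001], [-0.044, 0.999, -0.0], [0.001, -0.0, -1.0]]
ft_force: [-0.6, 0.5, -3.1]
grip_width: 0.044
gripper_force: 30.0
time: 24.7
tool_pos: [0.5749, 0.2127, 0.152]
tcp_rot: [[-0.999, -0.044, -0.001], [-0.044, 0.999, -0.0], [0.001, -0.0, -1.0]]
ft_force: [-1.0, -0.8, -2.7]
grip_width: 0.044
gripper_force: 30.0
```

```bash
python3 -m pendant '[[4,[0,0,0.2],0],[4,[0,0,0.4],0],[4,[0,0,0.5],0],[4,[0,0,0.5],0]]'|sed -n '2p;4p'; python3 -m pendant '[[4,[0,0,0.2],0],[4,[0,0,0.4],0],[4,[0,0,0.5],0],[4,[0,0,0.5],0]]'
```

```text
tool_pos: [0.575, 0.2127, 0.1471]
ft_force: [-1.8, -2.0, -2.2]
time: 25.7
tool_pos: [0.575, 0.2127, 0.1422]
tcp_rot: [[-0.999, -0.044, -0.0], [-0.044, 0.999, -0.0], [0.0, -0.0, -1.0]]
ft_force: [-2.6, -1.4, -1.6]
grip_width: 0.0438
gripper_force: 30.0
```

```bash
python3 -m pendant '[[4,[0.05,-0.03,0.3],0],[4,[0.05,-0.03,0.6],0],[4,[0.05,-0.03,0.8],0],[4,[0.05,-0.03,0.8],0]]'|sed -n '2p;4p'; python3 -m pendant '[[4,[0,0,0.3],0],[4,[0,0,0.6],0],[4,[0,0,0.8],0],[4,[0,0,0.8],0]]'
```

```text
tool_pos: [0.5751, 0.2127, 0.1351]
ft_force: [-3.7, -2.1, 4.0]
time: 26.7
tool_pos: [0.5752, 0.2127, 0.1279]
tcp_rot: [[-0.999, -0.044, 0.001], [-0.044, 0.999, 0.0], [-0.001, 0.0, -1.0]]
ft_force: [-5.5, -2.0, 7.4]
grip_width: 0.0438
gripper_force: 30.0
```

```bash
python3 -m pendant '[[4,[0.06,-0.03,0.2],0],[4,[0.06,-0.03,0.4],0],[4,[0.06,-0.03,0.5],0],[4,[0.06,-0.03,0.5],0]]'; python3 -m pendant '[[4,[0,0,0.15],0],[4,[0,0,0.3],0],[4,[0,0,0.3],0],[4,[0,0,0.3],0]]'
```

```text
time: 27.2
tool_pos: [0.5753, 0.2128, 0.1256]
tcp_rot: [[-0.999, -0.044, 0.003], [-0.044, 0.999, 0.001], [-0.003, 0.001, -1.0]]
ft_force: [-10.5, -2.3, 19.0]
grip_width: 0.0435
gripper_force: 30.0
time: 27.7
tool_pos: [0.576, 0.2129, 0.1255]
tcp_rot: [[-0.999, -0.045, 0.005], [-0.045, 0.999, 0.001], [-0.005, 0.001, -1.0]]
ft_force: [-16.0, -3.6, 32.3]
grip_width: 0.0443
gripper_force: 30.0
```

```bash
python3 -m pendant '[[4,[0.1,-0.02,0],0],[4,[0.25,-0.04,0],0],[4,[0.25,-0.04,0],0],[4,[0.25,-0.04,0],0]]'; python3 -c "
from h import *
a=optics.snapshot('scene');b=optics.snapshot('side')
for P in ([.576,.213,.18],[.576,.213,.182]):
  print(proj(a,P),disc(a,proj(a,P),14),proj(b,P),disc(b,proj(b,P),14))
da,db=disc(a,proj(a,P),14),disc(b,proj(b,P),14)
if da and db: print(tri2(da[0],db[0],a,b))
"
```

```text
time: 28.2
tool_pos: [0.5758, 0.2129, 0.1254]
tcp_rot: [[-0.999, -0.044, 0.011], [-0.044, 0.999, 0.002], [-0.011, 0.002, -1.0]]
ft_force: [-7.4, -2.4, 26.4]
grip_width: 0.0437
gripper_force: 30.0
[435.55536262 246.21515826] None [264.7897352  255.81467446] None
[435.73404321 245.62302767] None [264.73811813 255.13015863] None
```

```bash
python3 -c "
from h import *
o=st()
a=optics.snapshot('scene');b=optics.snapshot('side')
def dd(s,p,th,win=18):
    u,v=np.round(p).astype(int); f=s['frame'].max(2).astype(int)[v-win:v+win+1,u-win:u+win+1]
    n,l,t,c=cv2.connectedComponentsWithStats((f>th).astype(np.uint8),connectivity=4)
    return [(int(t[i,4]),(c[i]-win+[u,v]).round(1).tolist(),t[i,:4].tolist()) for i in range(1,n) if 25<t[i,4]<400]
P=[.576,.213,.18]
for th in (60,75,90,110,140): print(th,'A',dd(a,proj(a,P),th),'B',dd(b,proj(b,P),th))
print(proj(a,P),proj(b,P))
u,v=np.round(proj(b,P)).astype(int); print(b['frame'][v-8:v+9,u-14:u+15].max(2))
"
```

```text
{'time': 28.3, 'tool_pos': [0.5758, 0.2129, 0.1254], 'ft_force': [-7.4804, -1.9984, 25.5147], 'torque': [-0.4858, 1.3859, 0.0766], 'grip_width': 0.0436, 'gripper_force': 30.0066}
60 A [(61, [444.8, 231.0], [19, 0, 15, 8]), (66, [437.6, 235.9], [12, 2, 17, 13]), (130, [435.2, 247.1], [11, 14, 14, 12])] B [(243, [280.1, 254.2], [28, 0, 9, 37]), (32, [267.1, 256.2], [17, 15, 7, 8]), (181, [254.1, 265.3], [0, 20, 17, 17])]
75 A [(50, [445.0, 230.8], [20, 0, 14, 8]), (53, [437.5, 235.6], [12, 2, 16, 12]), (118, [435.3, 247.1], [11, 14, 14, 11])] B [(239, [280.1, 254.1], [28, 0, 9, 37]), (27, [267.0, 256.3], [18, 15, 6, 7]), (91, [251.0, 267.2], [0, 23, 13, 14])]
90 A [(40, [445.3, 230.7], [21, 0, 12, 7]), (45, [438.0, 235.8], [13, 3, 15, 11])] B [(229, [280.3, 253.8], [29, 0, 8, 37]), (38, [248.5, 270.0], [0, 27, 5, 10])]
110 A [(28, [445.1, 230.8], [21, 0, 12, 7])] B [(196, [280.5, 255.9], [29, 2, 8, 35]), (35, [248.5, 270.1], [0, 28, 4, 9])]
140 A [] B [(161, [280.4, 253.2], [29, 2, 8, 29]), (31, [248.4, 270.5], [0, 28, 4, 9])]
[435.55536262 246.21515826] [264.7897352  255.81467446]
[[ 
[... 1354 characters left out ...]
 66  64  59  60  56  60  62  30 126 135 133  59
    9  10  14  17  17  12  41  48  11 131 178]
 [ 92  93  95  73  65  93  91  64  59  62  60  61  63  16  59  62  15   7
    9  12  15  19   8  20  50  51   8 128 179]
 [ 77  80  88  91  93  93  93  65  62  62  61  62  64  21   4   7  10   8
   17  17  14  15   8  41  53  39   0  75 176]
 [ 64  61  59  47  68  88  90  66  65  61  57  60  66  34  12  12  14  13
   20  15  18  10  20  48  54  22   0  82 176]
 [ 89  91  79  45  40  31  51  60  66  60  60  59  64  37  15  14  13  15
   17  16  14  11  38  53  43  15   0  82 177]
 [ 88  89  90  79  82  65  56  62  64  61  62  62  64  35  11  14  12  18
   12  16  13  20  50  55  26   7   1  82 175]]
```

```bash
python3 -c "
from h import *
a=optics.snapshot('scene');print(proj(a,[.6144,-.1416,.104]),'obs 293.35 180.8', proj(a,[.575,.213,.1816]))"
python3 -m pendant '[[4,[0,0,0],2],[4,[0,0,0],2],[4,[0,0,0],2]]'|sed -n '2,4p'; python3 -m pendant '[[4,[0,0,0],-2],[4,[0,0,0],-4],[4,[0,0,0],-4]]'|sed -n '2,4p';python3 -m pendant '[[4,[-0.2,0,0],2],[4,[-0.2,0,0],2],[4,[-0.2,0,0],2]]'|sed -n '2,4p'; python3 -c "
from h import *
st()"
```

```text
[293.9528396  181.19788334] obs 293.35 180.8 [436.03347505 245.41606635]
tool_pos: [0.5756, 0.2131, 0.1254]
tcp_rot: [[-1.0, -0.01, 0.01], [-0.01, 1.0, 0.002], [-0.01, 0.002, -1.0]]
ft_force: [-8.9, -0.9, 26.1]
tool_pos: [0.5759, 0.2125, 0.1254]
tcp_rot: [[-0.997, -0.079, 0.011], [-0.079, 0.997, 0.002], [-0.011, 0.001, -1.0]]
ft_force: [-8.7, -1.5, 25.2]
tool_pos: [0.5764, 0.2129, 0.1255]
tcp_rot: [[-0.999, -0.045, 0.007], [-0.045, 0.999, 0.002], [-0.007, 0.001, -1.0]]
ft_force: [-12.4, -2.2, 29.3]
{'time': 29.575, 'tool_pos': [0.5764, 0.2129, 0.1255], 'ft_force': [-12.4485, -2.1859, 29.2678], 'torque': [-0.6835, 2.3094, 0.2021], 'grip_width': 0.0438, 'gripper_force': 30.0116}
```

```bash
python3 -m pendant '[[4,[0.2,0,-0.4],0],[4,[0.2,0,-0.4],0],[4,[0.2,0,-0.4],0]]'|sed -n '2,4p'; python3 -m pendant '[[4,[0,0,-0.2],0],[4,[0,0,-0.2],0],[4,[0,0,-0.2],0]]'|sed -n '2,4p';python3 -m pendant '[[4,[0,0.2,0.2],0],[4,[0,0.2,0.4],0],[4,[0,-0.2,0.5],0],[4,[0,-0.2,0.6],0],[4,[0,0,0.6],0],[4,[0,0,0.6],0]]'|sed -n '2,4p'
```

```text
tool_pos: [0.5755, 0.2127, 0.1255]
tcp_rot: [[-0.999, -0.044, 0.01], [-0.044, 0.999, 0.002], [-0.01, 0.002, -1.0]]
ft_force: [0.8, -0.6, 8.1]
tool_pos: [0.5755, 0.2127, 0.1272]
tcp_rot: [[-0.999, -0.044, 0.009], [-0.044, 0.999, 0.002], [-0.01, 0.002, -1.0]]
ft_force: [2.2, -0.1, 5.8]
tool_pos: [0.5759, 0.2129, 0.1254]
tcp_rot: [[-0.999, -0.044, 0.011], [-0.044, 0.999, 0.002], [-0.011, 0.002, -1.0]]
ft_force: [-7.0, -1.7, 24.9]
```

The stop at 0.1254 m repeats under rocking and turning, and the force just above it matches the spring alone, so the body is on the rim. I'm holding about 25 N down and handing in.

```bash
python3 -m pendant '[[4,[0,0,0],0],[4,[0,0,0],0],[4,[0,0,0],0],[4,[0,0,0],0],[4,[0,0,0],0],[4,[0,0,0],0]]'|sed -n '2p;4p;6p'; python3 -c "
from rig import ctrl
print(ctrl.sign_off())"
```

```text
tool_pos: [0.5759, 0.2129, 0.1254]
ft_force: [-8.2, -1.9, 25.2]
gripper_force: 30.0
the job is handed in; nothing more can be done
None
```

I stood the cartridge up and let it go, then took it again and pushed it keyed into the hub; I handed it in at about 31 s, still gripped and pressed with about 25 N against a firm stop. I take the stop to be the rim, though the arm's own position put it about 1.6 mm short of full depth. On the first try at standing it up, the cartridge slipped and fell back flat near the mug lid; I don't think it touched anything.

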